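Find the spindle hole and load the bobbin stand

ROBOT

A 6-joint arm with a two-finger parallel gripper is mounted at the origin on the work surface. World frame = base frame: x ahead of the robot, y to its left, z up, the work surface at z = 0. Lengths are in m, angles in degrees, forces in N, time in s.
With the tool pointing down it reaches from about 0.35 to 0.975 m from the base axis. Payload 17.4 kg.
Tool frame: the origin (TCP) lies at the very end of the fingers, on their centre line; the grasp point (between the pads) lies robot.tcp_to_grasp behind it (robot.tcp_to_grasp is the distance from the TCP to the grasp point, in m); x points along the fingers, z is the direction in which the jaws open and shut, and the axes are right-handed (so a half turn about x gives the same grasp; the last joint's range is limited). The gripper opens to 85 mm and grips with 20 to 120 N. Pads are 22 mm wide; open, the fingers measure 114 mm over their backs; the gripper's body (76 mm by 85 mm) begins 54 mm behind the grasp point. The pads swing forward as they close: fully open they stand 13 mm farther back than shut.
Start: joints at [71.631, 6.646, 82.598, -0, 90.757, -2.166], TCP at [0.188, 0.648, 0.231] pointing down, gripper open.
Joint ranges: [-162.19, 162.19], [-47.58, 125.68], [4.15, 143.07], [-65.23, 245.23], [0.69, 171.88], [-170.13, 170.13]. Speed limits (degrees/s): [108.29, 108.29, 127.2, 180, 180, 180].

INTERFACE

Orientations are given as a 3x3 rotation matrix whose columns are the frame's x, y, z axes.
In Python, from rig import robot, vision gives the robot as it stands. The module is installed in compiled form; this text tells all that it offers.
- The arm moves only by the tool carry_out, never from a script. Its argument "increments" is a list of rows, each a list of 3 entries, a list of its own where there are three numbers: the shift along the tool's x, y, z in units of 40 mm (1.0 is 40 mm), then the turn, a rotation vector about the tool's x, y, z in units of 5 degrees (1.0 is 5 degrees), then the opening, from 0 (shut) to 1 (fully open). In form: [[[x, y, z], [rx, ry, rz], gripper], ...]. A call has 1 to 10 rows; each row is the pose to reach, as a shift and turn from the pose commanded when the call began, along the tool's axes at that moment; what a row does not reach only later rows make up. A row lasts 1/12 s, in which the tool goes at most 41.7 mm and 7.16 degrees, less where a joint would pass 70% of its speed; a pose out of reach is approached as far as the arm can. A call with a gripper value outside its range is refused whole. The fingers move at their own pace and stop on an object; the grip force is fixed at half the most. Time passes only in rows, so rows that repeat a pose let the fingers close. It gives the time, the measured TCP pose, the force and the opening at its end, in the units of the state.
- robot.sense(): the state, without advancing time (a new reading comes with each control period).
- vision.capture(name): name is "side" or "top"; returns a dict with "frame" (384x512x3 uint8, blue, green, red), "fx", "fy", "cx", "cy" (pixels), "distortion" ([k1, k2, p1, p2, k3] as OpenCV has them; the pictures are not rectified), "rvec" (rotation vector, rad) and "tvec" (3), from world to camera coordinates, as OpenCV has them. Camera axes: x right, y down, z forward; pixel columns grow to the right and rows downward; lengths in m; the calibration is good to about 2 mm. A picture is of the moment at which its call begins. There is no depth.
- robot.hand_in(): hands the job in, once; it reports no verdict.
Trained networks look in the newest picture that a camera, given by its name, has taken for a name from the list of things; names that differ only in an ending like _2 or _b are one class to them, and where a whole thing is asked for, a point or a joint stands for the part that bears it (a point fixed in the world has none). Each returns a list of dicts, best first, with "confidence" (0 to 1); they miss things now and then, are a little off and sometimes report something else, mostly with a low value. They report only what shows in the picture. A call takes as long as a camera call. They do not tell look-alikes from the thing itself.
- vision.regions_of(camera, label): "mask" (384x512 bool, what is visible of it) and "pixel" ([column, row] in pixels, amid what is visible of it).
The state is a dict: "time": time; "joint_positions": joint angles; "joint_velocities": joint speeds; "joint_torque": joint torques, N m; "position": TCP position; "ee_rot": TCP orientation; "force": force on the tool from outside, world axes, zero at the start; "ft_torque": the same for the moment, N m; "grip_width": finger opening in m.
Only numpy, scipy, OpenCV 4.12 (cv2) and the standard library are available. Lean on these libraries where they do the work, as an engineer would, in place of code of your own. Each camera call takes 0.05 s, during which the arm holds its last target.

TASK

Set up the bobbin stand: take the thin steel spindle from the rack, feel along the middle of the bare slat with its tip until it drops into the unmarked hole, and seat it fully home and upright. Then put the wooden bobbin over the spindle so that it rests flat on the slat, and let go. The slat's soft wood dents under the pin, so keep the spindle's pressure on it light, well under 30 N, and leave everything else where it is.

Things in the scene. Friction and masses are not known exactly. Their poses are not given: they have to be found in the camera images.
- stand: Low wooden bobbin stand fixed to the table, 70 (its x) by 200 mm (its y, its length). Origin: centre of its underside, z up. At each end a cheek block 45 long (|y| 55 to 100), 46 high; between them lies a bare pale slat, 56 wide in x, top at z = 34, rigid to the touch, that does not move in use. The spindle dents it if pressed on with more than 30 N.
- stand_mid (a point): Point on the slat's top midway between the cheeks (stand's x = y = 0, z = 34). The one blind hole, 12 diameter, 1 mm chamfer, 22 deep (floor at z = 12), lies on the lengthwise centre line (x = 0) anywhere within 20 mm of this point in y, different each time and not measured; find it by feel or look for it.
- spindle: Thin straight steel pin, 10 diameter, 95 long, 58 g, 1 mm chamfer at its lower end. Origin: centre of its lower end (the tip); z towards its top. Stands upright in the rack, tip 10 above the table, top at 105. Home in the slat's hole its tip is at stand z = 12 and 73 mm stand proud of the slat; play there about 1 mm each side.
- spindle_tip (a point): Centre of the spindle's lower end (same point as the origin of spindle).
- fat_rod: The other rod in the rack: thicker and shorter, 16 in diameter, 75 long, standing upright with its foot 10 above the table. Not used; leave it standing. Origin at the centre of its lower end.
- rack: Fixed wooden rod rack, 125 (its x) by 50 (its y) by 30 mm high, origin at the centre of its underside. Two holes 20 deep at y = 0: x = -38 (12 diameter, holds the spindle), x = +38 (18 diameter, holds the fat rod). It stands left or right of the stand.
- bobbin: Empty wooden bobbin standing upright on the table: a tube 32 in outer diameter, 50 tall, with a foot flange 48 in diameter and 6 thick at the bottom, and a 15 bore right through; 45 g. Origin at the centre of its underside, z up. It may stand left or right of the stand.
- jar: Bystander, leave alone: small closed glass jar with a metal cap, 52 across, 70 tall (mm). Origin at the centre of its underside.
- cup: Bystander, leave alone: white ceramic cup, 72 across, 75 tall (mm). Origin at the centre of its underside.
- tray: Bystander, leave alone: shallow open wooden tray, 100 x 150 x 25 (mm). Origin at the centre of its underside.
- stamp: Bystander, leave alone: dark wooden block, 55 x 40 x 30 (mm). Origin at the centre of its underside.
- dish: Bystander, leave alone: low ceramic dish, 84 across, 22 tall (mm). Origin at the centre of its underside.
- brush: Bystander, leave alone: brush lying down, 170 long (mm). Origin at the centre of its underside.
Things that resemble listed ones, but are neither listed nor needed, are in the scene too. Of the things that look like the bobbin, the larger one is meant. What is shaped like the stand but green is not meant.

How it is judged (in metres and radians):
On the way:
1. the spindle is home in the slat's hole, upright, before the bobbin goes on (z of spindle_tip in the frame of stand between 0.008 and 0.016 m and x of spindle_tip in the frame of stand between -0.006 and 0.006 m and y of spindle_tip in the frame of stand between -0.027 and 0.027 m and angle between spindle's own z axis and vertical below 0.15 rad), for 0.2 s.
At the end, for the whole second after the job is handed in: Spindle home in the hole: tip 8-16 mm above the stand's origin, |x| under 6 mm, |y| under 27 mm, tilt under 0.15 rad. Bobbin over it flat on the slat: underside 30-38 mm above the stand's origin, within 8 mm of the spindle, tilt under 0.1 rad. Both released and at rest (all of step 1 and horizontal distance between bobbin and spindle below 0.008 m and z of bobbin in the frame of stand between 0.03 and 0.038 m and angle between bobbin's own z axis and vertical below 0.1 rad and linear speed of each of bobbin, spindle below 0.02 m/s); the robot touches nothing.
It fails at once if the spindle is pressed on the stand with more than 30 N while the hole is sought and the spindle seated (bobbin not yet near) (contact force between spindle and stand above 30 N and horizontal distance between bobbin and spindle above 0.06 m).
It fails at once if a bystander or the other rod is shifted more than 30 mm or the rod toppled (distance of any of jar, cup, tray, stamp, dish, brush, fat_rod from where it was at the start of the episode above 0.03 m or angle between fat_rod's own z axis and vertical above 0.4 rad).
It also fails if it takes over 64 s, if anything falls off the work surface, if the arm or the gripper's body presses on something with over 40 N, if the wrist force passes 120 N, or if a joint passes its speed limit or range.

## Working session

There is one attempt and no reset: what is moved stays moved. The work goes in short steps, Python scripts to look and compute and a tool call to move; the robot and the scene stay as the last step left them, time stands still between calls to the robot, and variables do not carry over. Pictures are saved under pics/ and viewed, and the job is handed in when it is done.

Besides the shell and the picture viewer there is one more tool, called after "Request:" as name(argument=value, ...) on one line, values as JSON. carry_out: Moves the arm, as the interface text tells. Its arguments: {"type":"object","properties":{"increments":{"type":"array"}},"required":["increments"]}

```bash
mkdir -p pics; ls; cat > h.py <<'E'
import numpy as np,cv2
from rig import robot,vision
def cap(n,fn=None):
    c=vision.capture(n)
    if fn: cv2.imwrite('pics/'+fn,c['frame'])
    return c
def K(c): return np.array([[c['fx'],0,c['cx']],[0,c['fy'],c['cy']],[0,0,1.]])
def ray(c,px):
    u=cv2.undistortPoints(np.array([[px]],float),K(c),np.array(c['distortion']))[0,0]
    R=cv2.Rodrigues(np.array(c['rvec'],float))[0];t=np.array(c['tvec'],float).ravel()
    return -R.T@t, R.T@np.array([u[0],u[1],1])
def atz(c,px,z):
    o,d=ray(c,px); return o+d*(z-o[2])/d[2]
def proj(c,P):
    return cv2.projectPoints(np.array(P,float).reshape(-1,1,3),np.array(c['rvec'],float),np.array(c['tvec'],float),K(c),np.array(c['distortion']))[0].reshape(-1,2)
E
python3 - <<'E'
from h import *
print(robot.tcp_to_grasp,robot.sense())
for n in('side','top'):
    c=cap(n,n+'0.png');print(n,ray(c,(256,192)))
    for l in ('stand','spindle','fat_rod','rack','bobbin','jar','cup'):
        for r in vision.regions_of(n,l): print(n,l,r['confidence'],r['pixel'],r['mask'].sum())
E
```

```text
pics
0.0187 {'time': 0.0, 'joint_positions': array([ 7.16322544e+01,  6.67435029e+00,  8.26362842e+01, -6.27615123e-05,
        9.07573900e+01, -2.16605182e+00]), 'joint_velocities': array([ 0.08723261,  0.08916191,  0.10184082, -0.01272761, -0.11237074,
        0.08397415]), 'joint_torque': array([ 7.66161884e-04, -7.31997943e+01, -6.32488275e+01, -6.09663743e-05,
        6.41286009e-03, -1.25310121e-04]), 'position': array([0.18828755, 0.64800079, 0.23055369]), 'ee_rot': array([[-3.73081130e-04, -9.60285426e-01,  2.79019286e-01],
       [-1.12711065e-03,  2.79019532e-01,  9.60284765e-01],
       [-9.99999295e-01,  4.37785159e-05, -1.18644486e-03]]), 'force': array([-0.68562888, -0.7190494 , -0.05310124]), 'ft_torque': array([0.01019742, 0.02627529, 0.01559139]), 'grip_width': 0.08514543015317232}
side (array([ 0.26788987, -0.71510964,  0.97440823]), array([ 0.20966089,  0.61668062, -0.75882071]))
side stand 0.97 [189.4, 300.9] 2491
side spindle 0.42 [198.7, 136.0] 64
side spindle 0.42 [258.0, 111.5] 317
side rack 0.87 [212.8, 143.9] 626
side rack 0.32 [219.5, 127.4] 79
side bobbin 0.87 [296.0, 292.6] 368
side bobbin 0.6 [278.6, 269.1] 176
side jar 0.52 [255.8, 111.2] 332
side cup 0.96 [380.6, 318.2] 1031
top (array([0.36119076, 0.01378227, 1.26241126]), array([ 0.13025885, -0.01891283, -0.99149657]))
top stand 0.96 [258.1, 190.3] 1994
top stand 0.89 [335.0, 288.4] 2167
top fat_rod 0.51 [132.9, 200.9] 67
top rack 0.92 [141.3, 216.3] 892
top rack 0.51 [140.9, 230.1] 36
top bobbin 0.75 [354.4, 195.8] 231
top bobbin 0.63 [329.4, 200.5] 151
top jar 0.67 [107.7, 147.5] 406
top cup 0.89 [412.1, 132.4] 680
top cup 0.33 [108.3, 145.1] 427
```

View pics/side0.png

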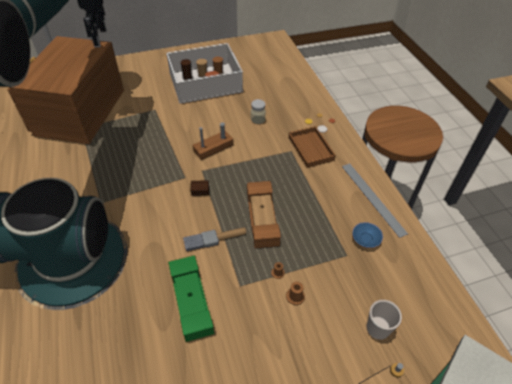

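View pics/top0.png

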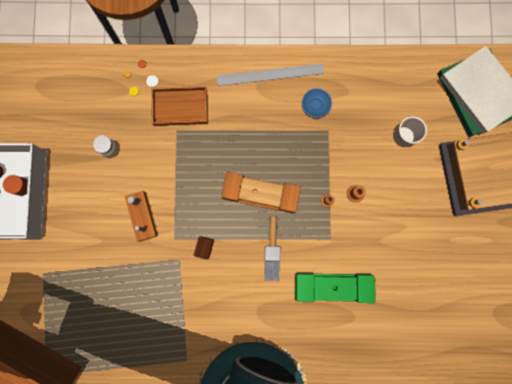

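```bash
python3 - <<'E'
import cv2,numpy as np
t=cv2.imread('pics/top0.png');s=cv2.imread('pics/side0.png')
f=lambda im,x,y,w,h,k:cv2.resize(im[y:y+h,x:x+w],None,fx=k,fy=k,interpolation=cv2.INTER_CUBIC)
cv2.imwrite('pics/z_t.png',np.vstack([f(t,215,165,100,50,7)[:300,:700],f(t,110,180,50,70,4)[:280].copy() if 0 else cv2.copyMakeBorder(np.hstack([f(t,115,182,50,60,5),f(t,315,175,60,60,5)]),0,0,0,700-550,cv2.BORDER_CONSTANT)][:2])[:600])
cv2.imwrite('pics/z_s.png',np.hstack([f(s,185,120,55,45,7),f(s,235,175,55,75,5)[:315]]) )
E
```

```text
(no output)
```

View pics/z_t.png

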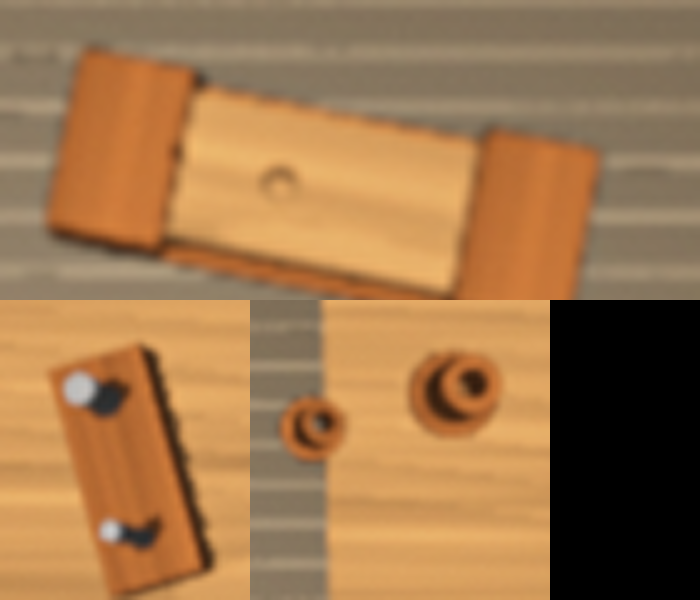

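View pics/z_s.png

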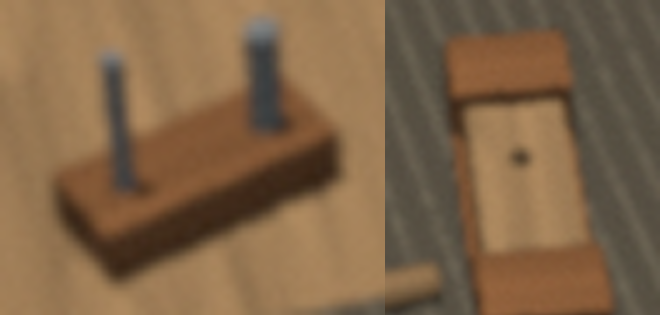

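```bash
cat >> h.py <<'E'
def tri(c1,p1,c2,p2):
    o1,d1=ray(c1,p1);o2,d2=ray(c2,p2)
    A=np.stack([d1,-d2],1);s=np.linalg.lstsq(A,o2-o1,rcond=None)[0]
    a=o1+d1*s[0];b=o2+d2*s[1];return (a+b)/2,np.linalg.norm(a-b)
E
python3 - <<'E'
from h import *
np.set_printoptions(precision=4,suppress=True)
t=cap('top');s=cap('side')
print('spindle top',atz(t,(137.2,228.2),.105),atz(s,(200.9,128.0),.105),tri(t,(137.2,228.2),s,(200.9,128.2)))
print('fat',atz(t,(131,199.8),.085),atz(s,(185+262/7,120+30/7),.085))
print('hole',atz(t,(255,191.1),.034),atz(s,(262,206.4),.034))
print('bob top',atz(t,(358.6,191.4),.05),'foot',atz(t,(356,194),.006))
f=lambda x,y:atz(t,(215+x/7,165+y/7),.046)
for p in [(85,48),(196,72),(48,232),(160,248),(484,130),(600,150)]: print('st',f(*p))
for p in [(50,372),(140,347),(212,570),(112,597)]: print('rack',atz(t,(115+p[0]/5,182+(p[1]-300)/5),.03))
m=vision.regions_of('side','bobbin')
for r in m:
    ys,xs=np.nonzero(r['mask']);print(xs.min(),xs.max(),ys.min(),ys.max())
z=cv2.resize(s['frame'][260:310,260:320],None,fx=10,fy=10,interpolation=cv2.INTER_CUBIC);cv2.imwrite('pics/z_b.png',z)
for n in('side','top'):
  for l in ('tray','stamp','dish','brush'):
    for r in vision.regions_of(n,l)[:1]: print(n,l,r['confidence'],r['pixel'],atz(t if n=='top' else s,r['pixel'],.02))
E
```

```text
spindle top [0.423  0.2839 0.105 ] [0.4268 0.2859 0.105 ] (array([0.4246, 0.2832, 0.1067]), np.float64(0.0034058271715966654))
fat [0.4955 0.3065 0.085 ] [0.4991 0.3063 0.085 ]
hole [ 0.525 -0.007  0.034] [ 0.5274 -0.0064  0.034 ]
bob top [ 0.5225 -0.2763  0.05  ] foot [ 0.5213 -0.2796  0.006 ]
st [0.5743 0.0665 0.046 ]
st [0.5652 0.0247 0.046 ]
st [0.5047 0.0797 0.046 ]
st [0.4987 0.0379 0.046 ]
st [ 0.5434 -0.0832  0.046 ]
st [ 0.5359 -0.1265  0.046 ]
rack [0.5108 0.3363 0.03  ]
rack [0.5242 0.2893 0.03  ]
rack [0.4067 0.248  0.03  ]
rack [0.3927 0.2996 0.03  ]
285 304 281 304
271 283 263 277
side tray 0.77 [311.7, 147.8] [0.7606 0.1857 0.02  ]
side stamp 0.58 [196.4, 186.5] [0.3703 0.1331 0.02  ]
side dish 0.58 [365.3, 232.3] [ 0.772  -0.1661  0.02  ]
side brush 0.59 [208.0, 238.1] [ 0.359  -0.0559  0.02  ]
top tray 0.81 [182.3, 106.6] [0.7596 0.1915 0.02  ]
top stamp 0.84 [200.6, 248.7] [0.374  0.1357 0.02  ]
top dish 0.88 [317.0, 103.7] [ 0.7684 -0.177   0.02  ]
top brush 0.69 [272.6, 253.0] [ 0.3631 -0.0533  0.02  ]
```

View pics/z_b.png

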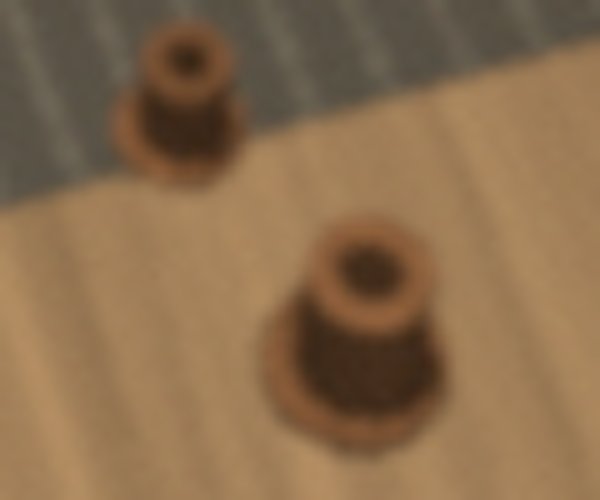

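```bash
cat >> h.py <<'E'
np.set_printoptions(precision=4,suppress=True)
def to(p):
    s=robot.sense();R=np.array(s['ee_rot']);return R.T@(np.array(p)-s['position'])/.04
E
python3 - <<'E'
from h import *
print(to((.425,.285,.16)))
s=cap('side');print(atz(s,(297,287.3),.05),atz(s,(260+35.5,260+36.5),.006))
E
```

```text
[ 1.7826 -8.2143 -7.0684]
[ 0.5245 -0.2787  0.05  ] [ 0.524  -0.2804  0.006 ]
```

Request:
carry_out(increments=[[[1.7, -8.2, -7.06], [0, 0, 0], 1], [[1.7, -8.2, -7.06], [0, 0, 0], 1], [[1.7, -8.2, -7.06], [0, 0, 0], 1], [[1.7, -8.2, -7.06], [0, 0, 0], 1], [[1.7, -8.2, -7.06], [0, 0, 0], 1], [[1.7, -8.2, -7.06], [0, 0, 0], 1], [[1.7, -8.2, -7.06], [0, 0, 0], 1], [[1.7, -8.2, -7.06], [0, 0, 0], 1], [[1.7, -8.2, -7.06], [0, 0, 0], 1], [[1.7, -8.2, -7.06], [0, 0, 0], 1]])

```text
time: 2.23
position: [0.4136, 0.3014, 0.1667]
ee_rot: [[0.001, -0.96, 0.279], [0.0, 0.279, 0.96], [-1.0, -0.0, 0.001]]
force: [0.0, 0.2, -0.4]
grip_width: 0.0856
```

```bash
python3 - <<'E'
from h import *
print(to((.425,.285,.16)))
E
```

```text
[ 0.1663 -0.3887 -0.3153]
```

Request:
carry_out(increments=[[[0.17, -0.39, -0.32], [0, 0, 0], 1], [[0.17, -0.39, -0.32], [0, 0, 0], 1], [[0.17, -0.39, -0.32], [0, 0, 0], 1], [[0.17, -0.39, -0.32], [0, 0, 0], 1]])

```text
time: 2.57
position: [0.4243, 0.287, 0.1601]
ee_rot: [[0.0, -0.96, 0.279], [0.0, 0.279, 0.96], [-1.0, -0.0, 0.0]]
force: [0.2, -0.1, 1.1]
grip_width: 0.0854
```

```bash
python3 - <<'E'
from h import *
print(robot.sense()['position'],to((.425,.285,.16)))
t=cap('top');s=cap('side')
a=cv2.resize(t['frame'][160:280,90:210],None,fx=4,fy=4,interpolation=cv2.INTER_CUBIC)
b=cv2.resize(s['frame'][60:180,140:240],None,fx=4,fy=4,interpolation=cv2.INTER_CUBIC)[:480]
cv2.imwrite('pics/a1.png',np.hstack([a,b])[:, :800])
E
```

```text
[0.4243 0.287  0.1601] [ 0.0035 -0.0315 -0.0417]
```

View pics/a1.png

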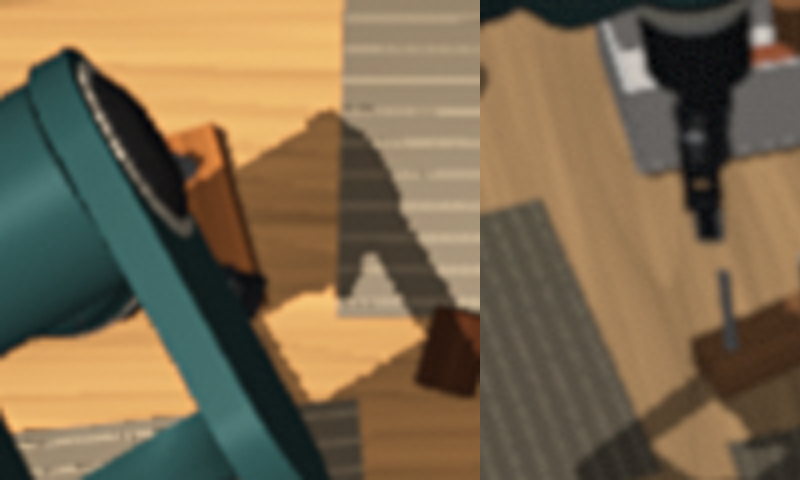

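```bash
python3 - <<'E'
from h import *
s=cap('side');p=robot.sense()['position'];z=robot.sense()['ee_rot'][:,2];y=robot.sense()['ee_rot'][:,1]
for k in(-.05,0,.05): print(k,proj(s,p+z*k+[0,0,.013]),proj(s,p+z*k+y*.01+[0,0,.013]))
print(proj(s,[[.425,.285,.105],[.4268,.2859,.105],[.425,.285,.03]]))
E
```

```text
-0.05 [[196.8846 121.2014]] [[193.3703 121.2429]]
0 [[197.8974 110.0989]] [[194.4751 110.1372]]
0.05 [[198.8623  99.5679]] [[195.5274  99.6031]]
[[200.386  128.2997]
 [200.8967 127.9978]
 [202.3766 146.3052]]
```

Request:
carry_out(increments=[[[1.0, -0.04, -0.04], [0, 0, 0], 1], [[2.0, -0.04, -0.04], [0, 0, 0], 1], [[2.47, -0.04, -0.04], [0, 0, 0], 1], [[2.47, -0.04, -0.04], [0, 0, 0], 1], [[2.47, -0.04, -0.04], [0, 0, 0], 0.5], [[2.47, -0.04, -0.04], [0, 0, 0], 0.3]])

```text
time: 3.22
position: [0.4261, 0.2855, 0.063]
ee_rot: [[0.002, -0.96, 0.278], [0.001, 0.278, 0.96], [-1.0, -0.001, 0.002]]
force: [0.6, 0.6, 0.8]
grip_width: 0.0636
```

```bash
python3 - <<'E'
from h import *
s=cap('side')
b=cv2.resize(s['frame'][90:170,160:260],None,fx=7,fy=7,interpolation=cv2.INTER_CUBIC)
cv2.imwrite('pics/a2.png',b);print(robot.sense()['grip_width'],robot.sense()['position'])
E
```

```text
0.056162441396330046 [0.4262 0.2855 0.0633]
```

View pics/a2.png

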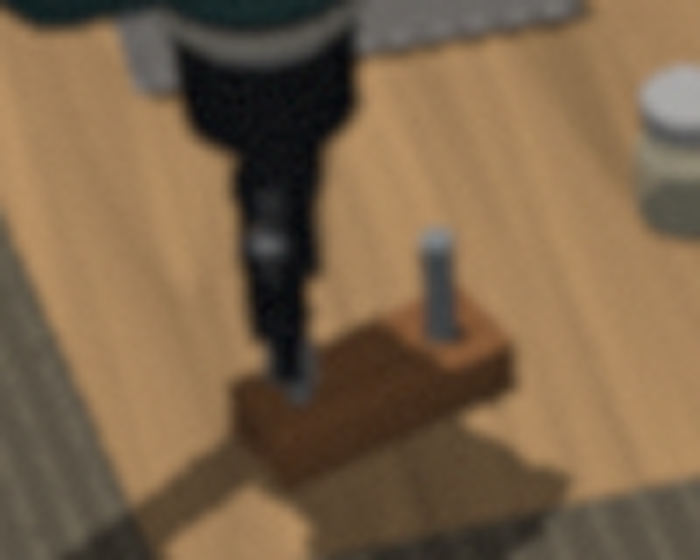

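Request:
carry_out(increments=[[[0.05, -0.06, 0], [0, 0, 0], 0.3], [[0.05, -0.06, 0], [0, 0, 0], 0.2], [[0.05, -0.06, 0], [0, 0, 0], 0], [[0.05, -0.06, 0], [0, 0, 0], 0], [[0.05, -0.06, 0], [0, 0, 0], 0], [[0.05, -0.06, 0], [0, 0, 0], 0], [[0.05, -0.06, 0], [0, 0, 0], 0]])

```text
time: 3.85
position: [0.428, 0.2841, 0.0596]
ee_rot: [[0.001, -0.96, 0.279], [0.0, 0.279, 0.96], [-1.0, -0.001, 0.0]]
force: [0.7, -0.8, 6.3]
grip_width: 0.0083
```

```bash
python3 - <<'E'
from h import *
s=cap('side')
b=cv2.resize(s['frame'][90:170,160:260],None,fx=7,fy=7,interpolation=cv2.INTER_CUBIC)
cv2.imwrite('pics/a3.png',b);print(robot.sense()['grip_width'],robot.sense()['position'],robot.sense()['force'])
E
```

```text
0.008138148809477398 [0.428  0.2841 0.0596] [-0.8506 -1.4331  6.11  ]
```

View pics/a3.png

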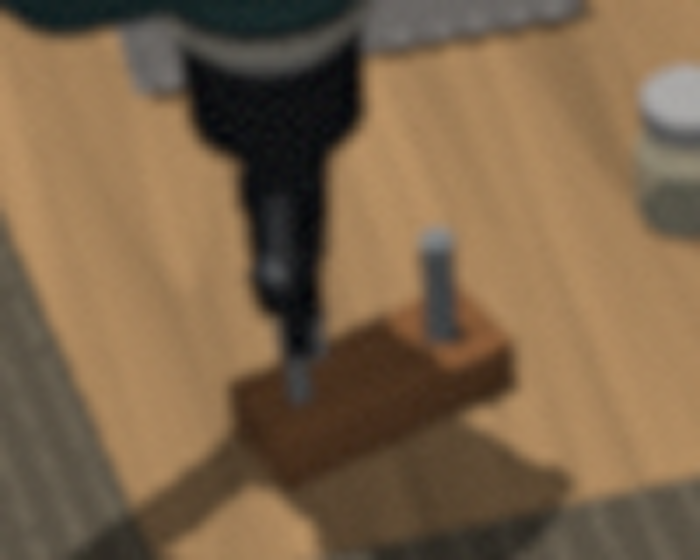

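Request:
carry_out(increments=[[[-0.4, 0, 0], [0, 0, 0], 0], [[-1.0, 0, 0], [0, 0, 0], 0], [[-2.0, 0, 0], [0, 0, 0], 0], [[-2.0, 0, 0], [0, 0, 0], 0], [[-2.0, 0, 0], [0, 0, 0], 0]])

```text
time: 4.32
position: [0.4285, 0.2844, 0.1411]
ee_rot: [[0.003, -0.96, 0.279], [0.002, 0.279, 0.96], [-1.0, -0.002, 0.003]]
force: [0.2, -0.7, -1.6]
grip_width: 0.0084
```

```bash
python3 - <<'E'
from h import *
s=cap('side')
b=cv2.resize(s['frame'][60:170,140:260],None,fx=5,fy=5,interpolation=cv2.INTER_CUBIC)
cv2.imwrite('pics/a4.png',b);print(robot.sense()['grip_width'],robot.sense()['position'],robot.sense()['force'])
E
```

```text
0.007907263663861686 [0.4279 0.284  0.1393] [-0.3024  0.0475 -1.4823]
```

View pics/a4.png

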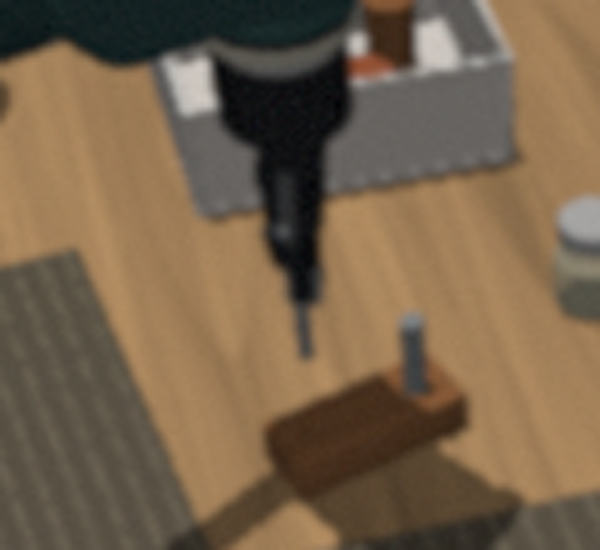

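```bash
python3 - <<'E'
from h import *
print(to((.527,-.0065,.125)))
s=cap('side');print(atz(s,(201.4,131),.0897))
E
```

```text
[ 0.3563 -4.406  -6.284 ]
[0.4279 0.2894 0.0897]
```

Request:
carry_out(increments=[[[0.2, -4.4, -6.28], [0, 0, 0], 0], [[0.2, -4.4, -6.28], [0, 0, 0], 0], [[0.2, -4.4, -6.28], [0, 0, 0], 0], [[0.2, -4.4, -6.28], [0, 0, 0], 0], [[0.2, -4.4, -6.28], [0, 0, 0], 0], [[0.2, -4.4, -6.28], [0, 0, 0], 0], [[0.2, -4.4, -6.28], [0, 0, 0], 0], [[0.2, -4.4, -6.28], [0, 0, 0], 0], [[0.2, -4.4, -6.28], [0, 0, 0], 0], [[0.2, -4.4, -6.28], [0, 0, 0], 0]])

```text
time: 5.25
position: [0.5261, -0.0071, 0.1294]
ee_rot: [[-0.003, -0.96, 0.281], [0.0, 0.281, 0.96], [-1.0, 0.003, -0.0]]
force: [0.4, 0.0, -0.3]
grip_width: 0.0085
```

```bash
python3 - <<'E'
from h import *
s=cap('side');t=cap('top')
b=cv2.resize(s['frame'][130:250,210:310],None,fx=5,fy=5,interpolation=cv2.INTER_CUBIC)
a=cv2.resize(t['frame'][160:280,210:270],None,fx=5,fy=5,interpolation=cv2.INTER_CUBIC)
cv2.imwrite('pics/a5.png',np.hstack([b,a]));print(robot.sense()['grip_width'],robot.sense()['position'],robot.sense()['force'],to((.527,-.0065,.125)))
E
```

```text
0.008326030484401847 [ 0.5262 -0.0058  0.1301] [ 0.3334  0.7021 -0.063 ] [ 0.1272 -0.0257 -0.0119]
```

View pics/a5.png

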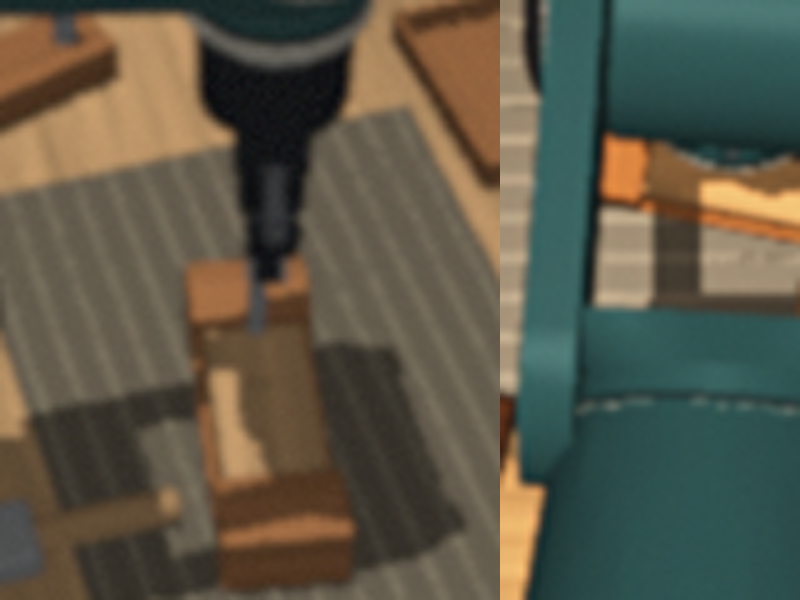

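```bash
python3 - <<'E'
from h import *
s=cap('side');p=robot.sense()['position'];R=robot.sense()['ee_rot']
print('tcp',proj(s,p),'tip nominal',proj(s,p-[0,0,.0496]))
print('y+5mm',proj(s,p+R[:,1]*.005-[0,0,.0496]),'z+5mm',proj(s,p+R[:,2]*.005-[0,0,.0496]))
h=np.array([.527,-.0065,0]);print(proj(s,[h+[0,0,z] for z in(.034,.0805,.13)]))
b=cv2.resize(s['frame'][170:220,240:290],None,fx=12,fy=12,interpolation=cv2.INTER_CUBIC)
cv2.imwrite('pics/a6.png',b)
E
```

```text
tcp [[262.3181 183.327 ]] tip nominal [[261.8792 195.4832]]
y+5mm [[260.0424 195.5101]] z+5mm [[261.8064 194.0826]]
[[261.8644 206.4514]
 [262.2625 195.753 ]
 [262.7133 183.6287]]
```

View pics/a6.png

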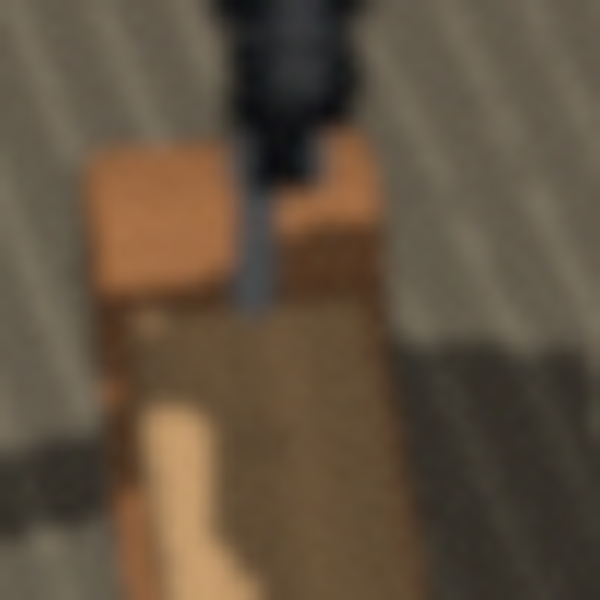

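```bash
python3 - <<'E'
from h import *
s=cap('side');f=s['frame'].astype(int)
for r in range(178,200):
    d=(f[r,255:268,0]-f[r,255:268,2]); print(r,d, )
print('hole',atz(s,(261.6,206.0),.034))
t=cap('top');print(atz(t,(254.57,190.7),.034),tri(t,(254.57,190.7),s,(261.6,206.0)))
E
```

```text
178 [-24 -23 -22 -16  -9   1   5   3   3   2   3   3   0]
179 [-22 -23 -21 -17  -8  -1   5   3   4   1   3  -1  -3]
180 [-22 -24 -23 -19  -9  -3   2   4   4   2   2  -6 -22]
181 [-39 -39 -39 -32 -13  -3   5   2   1   3   1 -14 -39]
182 [-66 -69 -65 -48 -21  -3   1   1   6   3   0 -17 -47]
183 [-86 -86 -79 -59 -26  -3   1   3   2   7   2 -17 -51]
184 [-91 -90 -85 -64 -31  -8   4   4  -2  -5  -6 -25 -57]
185 [-91 -91 -89 -74 -43 -12   2  -7 -28 -37 -39 -49 -72]
186 [-92 -93 -94 -83 -52 -16   0 -16 -54 -71 -76 -77 -87]
187 [-94 -95 -96 -88 -58 -18   0 -24 -64 -88 -90 -88 -88]
188 [-96 -96 -97 -88 -58 -19  -1 -25 -62 -83 -79 -76 -76]
189 [-95 -94 -95 -87 -58 -17  -2 -18 -49 -68 -62 -57 -55]
190 [-94 -95 -96 -86 -54 -15   0 -10 -35 -49 -51 -50 -49]
191 [-94 -93 -91 -81 -47 -11   1  -8 -29 -47 -51 -50 -49]
192 [-90 -88 -81 -67 -34  -6   1 -10 -31 -45 -49 -51 -49]
193 [-74 -71 -64 -46 -19   0   1  -9 -29 -44 -48 -47 -45]
194 [-56 -51 -48 -37 -15   0   1 -10 -27 -42 -44 -42 -44]
195 [-44 -44 -43 -38 -25 -11 -10 -23 -37 -45 -44 -43 -43]
196 [-44 -44 -44 -43 -35 -29 -29 -36 -45 -45 -45 -45 -44]
197 [-45 -45 -47 -45 -43 -41 -42 -47 -48 -47 -46 -46 -45]
198 [-44 -46 -46 -46 -45 -44 -45 -48 -49 -48 -46 -45 -45]
199 [-45 -45 -45 -45 -46 -44 -46 -47 -48 -48 -45 -45 -44]
hole [ 0.5268 -0.0047  0.034 ]
[ 0.526  -0.0059  0.034 ] (array([ 0.5261, -0.0059,  0.0356]), np.float64(0.0005501300925390934))
```

Request:
carry_out(increments=[[[0.3, -0.08, 0], [0, 0, 0], 0], [[0.6, -0.08, 0], [0, 0, 0], 0], [[0.9, -0.08, 0], [0, 0, 0], 0], [[0.9, -0.08, 0], [0, 0, 0], 0], [[0.9, -0.08, 0], [0, 0, 0], 0]])

```text
time: 5.92
position: [0.5291, -0.0071, 0.0937]
ee_rot: [[-0.002, -0.96, 0.279], [0.0, 0.279, 0.96], [-1.0, 0.002, -0.0]]
force: [0.2, 0.3, -0.1]
grip_width: 0.0086
```

```bash
python3 - <<'E'
from h import *
s=cap('side');p=robot.sense()['position'];R=robot.sense()['ee_rot']
print(p,robot.sense()['force'],'tcp',proj(s,p),'tip nominal',proj(s,p+R[:,1]*.0032-[0,0,.0496]))
b=cv2.resize(s['frame'][170:220,240:290],None,fx=12,fy=12,interpolation=cv2.INTER_CUBIC)
cv2.imwrite('pics/a7.png',b)
f=s['frame'].astype(int)
for r in range(190,212): print(r,(f[r,255:268,0]-f[r,255:268,2]),f[r,255:268].sum(1))
E
```

```text
[ 0.5296 -0.0072  0.0946] [-0.093   0.0601 -0.2365] tcp [[263.3786 192.3501]] tip nominal [[261.7669 203.9653]]
190 [-95 -94 -92 -85 -62 -31  -6   0   4   4   3   2  -3] [349 339 335 308 255 169 110  53  56  48  58  92 127]
191 [-91 -87 -83 -71 -49 -19   0   3   3   2   2   2  -5] [333 320 293 260 231 195 148  87  58  55  60 114 165]
192 [-80 -73 -66 -53 -33 -12  -1   0   3   2   5   1  -6] [291 264 230 210 210 211 173 106  58  51  62 130 189]
193 [-64 -57 -52 -45 -27 -11  -1   3   2   1   2  -2  -9] [222 202 185 181 203 209 181 103  65  57  81 132 189]
194 [-50 -46 -46 -42 -29 -13  -2   3  -1  -6  -9 -13 -19] [175 163 162 168 193 208 176 116 101 106 113 155 187]
195 [-43 -44 -43 -43 -35 -19  -4  -1  -7 -21 -28 -29 -32] [174 184 186 189 200 204 189 170 155 160 177 193 214]
196 [-43 -45 -45 -45 -39 -20  -5  -1 -10 -29 -39 -40 -42] [211 212 218 217 215 217 216 206 203 212 218 229 229]
197 [-45 -46 -46 -46 -38 -20  -4   2 -12 -33 -43 -45 -45] [234 236 236 236 232 219 224 220 225 224 236 237 228]
198 [-46 -46 -47 -47 -38 -19  -2   1 -11 -34 -43 -44 -44] [232 238 240 231 233 226 225 221 2
[... 775 characters left out ...]
223 224 229 245 242 238 234]
206 [-89 -82 -66 -52 -43 -39 -38 -41 -42 -46 -46 -47 -45] [463 431 346 253 219 213 210 216 228 235 242 243 234]
207 [-89 -82 -67 -50 -42 -43 -43 -42 -43 -46 -47 -46 -46] [457 423 345 254 224 220 219 219 227 238 248 251 241]
208 [-87 -79 -64 -49 -42 -42 -42 -42 -45 -48 -48 -48 -46] [456 409 325 245 226 221 220 224 232 241 245 238 236]
209 [-88 -80 -65 -49 -44 -42 -43 -44 -47 -48 -48 -47 -46] [455 420 336 253 226 229 225 230 234 241 247 243 236]
210 [-90 -83 -69 -50 -44 -45 -43 -43 -46 -46 -47 -46 -46] [459 439 351 262 228 225 221 226 236 245 257 245 238]
211 [-88 -86 -70 -51 -44 -44 -45 -44 -45 -46 -47 -47 -44] [464 443 362 267 230 227 226 222 230 245 249 251 244]
```

View pics/a7.png

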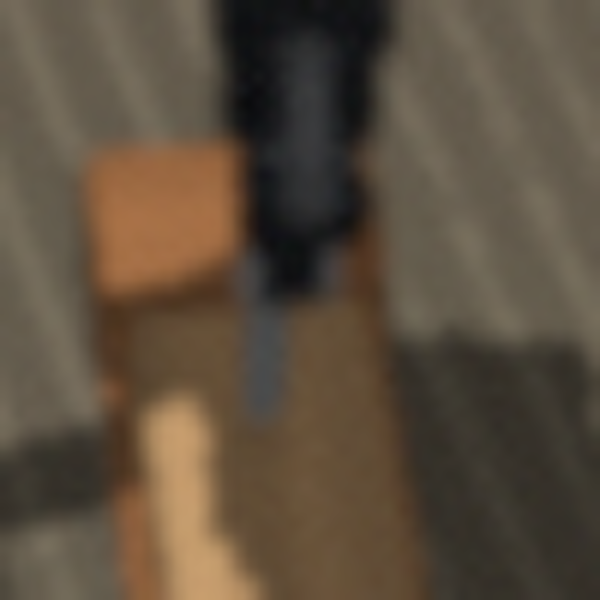

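Request:
carry_out(increments=[[[0.1, 0, 0], [0, 0, 0], 0], [[0.2, 0, 0], [0, 0, 0], 0], [[0.2, 0, 0], [0, 0, 0], 0]])

```text
time: 6.22
position: [0.5295, -0.0073, 0.0864]
ee_rot: [[-0.001, -0.96, 0.279], [0.0, 0.279, 0.96], [-1.0, 0.001, -0.0]]
force: [0.6, -0.6, -0.3]
grip_width: 0.0084
```

Request:
carry_out(increments=[[[0.025, 0, 0], [0, 0, 0], 0], [[0.025, 0, 0], [0, 0, 0], 0]])

```text
time: 6.38
position: [0.5298, -0.0073, 0.086]
ee_rot: [[0.0, -0.96, 0.279], [-0.0, 0.279, 0.96], [-1.0, -0.0, -0.0]]
force: [0.1, -0.1, -2.1]
grip_width: 0.0083
```

Request:
carry_out(increments=[[[0.025, 0, 0], [0, 0, 0], 0], [[0.025, 0, 0], [0, 0, 0], 0]])

```text
time: 6.55
position: [0.5298, -0.0073, 0.085]
ee_rot: [[0.0, -0.96, 0.279], [-0.0, 0.279, 0.96], [-1.0, -0.0, 0.0]]
force: [-0.2, 1.1, -0.6]
grip_width: 0.0081
```

Request:
carry_out(increments=[[[0.025, 0, 0], [0, 0, 0], 0], [[0.025, 0, 0], [0, 0, 0], 0]])

```text
time: 6.72
position: [0.5297, -0.0073, 0.0839]
ee_rot: [[-0.0, -0.96, 0.279], [-0.0, 0.279, 0.96], [-1.0, 0.0, -0.0]]
force: [0.0, -0.3, -0.5]
grip_width: 0.0085
```

Request:
carry_out(increments=[[[0.025, 0, 0], [0, 0, 0], 0], [[0.025, 0, 0], [0, 0, 0], 0]])

```text
time: 6.88
position: [0.5297, -0.0073, 0.0828]
ee_rot: [[-0.0, -0.96, 0.279], [-0.0, 0.279, 0.96], [-1.0, 0.0, -0.0]]
force: [0.4, 0.4, -1.1]
grip_width: 0.0087
```

Request:
carry_out(increments=[[[0.025, 0, 0], [0, 0, 0], 0], [[0.025, 0, 0], [0, 0, 0], 0]])

```text
time: 7.05
position: [0.5297, -0.0073, 0.0819]
ee_rot: [[-0.0, -0.96, 0.279], [-0.0, 0.279, 0.96], [-1.0, 0.0, -0.0]]
force: [0.1, -0.2, -1.2]
grip_width: 0.0084
```

Request:
carry_out(increments=[[[0.025, 0, 0], [0, 0, 0], 0], [[0.025, 0, 0], [0, 0, 0], 0]])

```text
time: 7.22
position: [0.5297, -0.0073, 0.0809]
ee_rot: [[-0.0, -0.96, 0.279], [0.0, 0.279, 0.96], [-1.0, 0.0, -0.0]]
force: [-0.7, -0.4, -0.3]
grip_width: 0.0081
```

Request:
carry_out(increments=[[[0.025, 0, 0], [0, 0, 0], 0], [[0.025, 0, 0], [0, 0, 0], 0]])

```text
time: 7.38
position: [0.5297, -0.0073, 0.0799]
ee_rot: [[-0.0, -0.96, 0.279], [0.0, 0.279, 0.96], [-1.0, 0.0, -0.0]]
force: [0.7, -0.2, -1.2]
grip_width: 0.0084
```

Request:
carry_out(increments=[[[0.025, 0, 0], [0, 0, 0], 0], [[0.025, 0, 0], [0, 0, 0], 0]])

```text
time: 7.55
position: [0.5297, -0.0073, 0.0789]
ee_rot: [[-0.0, -0.96, 0.279], [0.0, 0.279, 0.96], [-1.0, 0.0, -0.0]]
force: [-0.6, 0.4, 0.2]
grip_width: 0.0086
```

Request:
carry_out(increments=[[[0.025, 0, 0], [0, 0, 0], 0], [[0.025, 0, 0], [0, 0, 0], 0]])

```text
time: 7.72
position: [0.5297, -0.0073, 0.0779]
ee_rot: [[-0.0, -0.96, 0.279], [0.0, 0.279, 0.96], [-1.0, 0.0, -0.0]]
force: [0.6, 0.5, -0.4]
grip_width: 0.0084
```

Request:
carry_out(increments=[[[0.025, 0, 0], [0, 0, 0], 0], [[0.025, 0, 0], [0, 0, 0], 0]])

```text
time: 7.88
position: [0.5297, -0.0073, 0.0769]
ee_rot: [[-0.0, -0.96, 0.279], [-0.0, 0.279, 0.96], [-1.0, 0.0, -0.0]]
force: [0.9, 0.4, -0.7]
grip_width: 0.0085
```

```bash
python3 - <<'E'
from h import *
s=cap('side');print(robot.sense()['force'])
b=cv2.resize(s['frame'][180:220,240:290],None,fx=14,fy=14,interpolation=cv2.INTER_CUBIC)
cv2.imwrite('pics/a8.png',b)
E
```

```text
[-0.2844  0.0589 -0.9416]
```

View pics/a8.png

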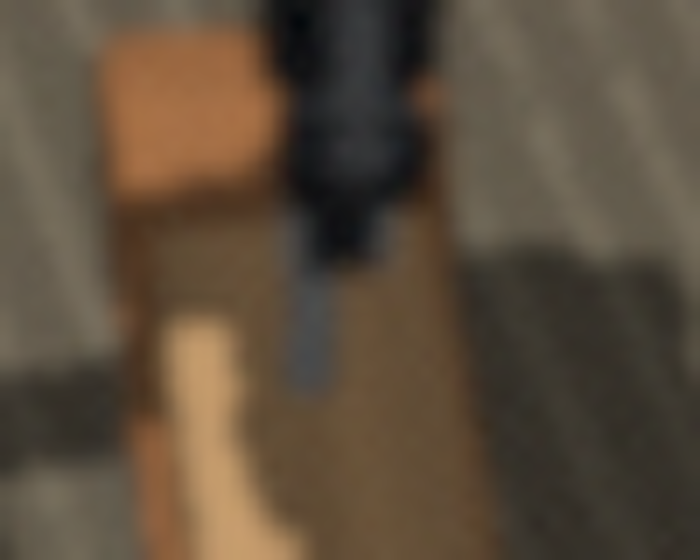

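Request:
carry_out(increments=[[[0.02, 0, 0], [0, 0, 0], 0], [[0.04, 0, 0], [0, 0, 0], 0], [[0.06, 0, 0], [0, 0, 0], 0]])

```text
time: 8.18
position: [0.5298, -0.0073, 0.0746]
ee_rot: [[0.0, -0.96, 0.279], [0.0, 0.279, 0.96], [-1.0, -0.0, 0.0]]
force: [-0.3, 0.5, -0.2]
grip_width: 0.0084
```

Request:
carry_out(increments=[[[0.02, 0, 0], [0, 0, 0], 0], [[0.04, 0, 0], [0, 0, 0], 0], [[0.06, 0, 0], [0, 0, 0], 0]])

```text
time: 8.43
position: [0.5297, -0.0073, 0.0721]
ee_rot: [[0.0, -0.96, 0.279], [-0.0, 0.279, 0.96], [-1.0, -0.0, -0.0]]
force: [-0.2, 0.1, 0.3]
grip_width: 0.0089
```

Request:
carry_out(increments=[[[0.02, 0, 0], [0, 0, 0], 0], [[0.04, 0, 0], [0, 0, 0], 0], [[0.06, 0, 0], [0, 0, 0], 0]])

```text
time: 8.68
position: [0.5298, -0.0073, 0.0698]
ee_rot: [[0.0, -0.96, 0.279], [-0.0, 0.279, 0.96], [-1.0, -0.0, 0.0]]
force: [0.1, -0.5, -0.1]
grip_width: 0.0084
```

Sliding in freely, no force. Continuing.

Request:
carry_out(increments=[[[0.02, 0, 0], [0, 0, 0], 0], [[0.04, 0, 0], [0, 0, 0], 0], [[0.06, 0, 0], [0, 0, 0], 0]])

```text
time: 8.93
position: [0.5298, -0.0073, 0.0674]
ee_rot: [[0.0, -0.96, 0.279], [-0.0, 0.279, 0.96], [-1.0, -0.0, -0.0]]
force: [-0.5, -0.0, -0.8]
grip_width: 0.0087
```

Request:
carry_out(increments=[[[0.02, 0, 0], [0, 0, 0], 0], [[0.04, 0, 0], [0, 0, 0], 0], [[0.05, 0, 0], [0, 0, 0], 0], [[0.05, 0, 0], [0, 0, 0], 0]])

```text
time: 9.27
position: [0.5297, -0.0073, 0.0653]
ee_rot: [[-0.0, -0.96, 0.279], [0.0, 0.279, 0.96], [-1.0, 0.0, -0.0]]
force: [0.4, 0.0, -0.7]
grip_width: 0.0083
```

```bash
python3 - <<'E'
from h import *
s=cap('side');print(robot.sense()['force'],robot.sense()['position'])
b=cv2.resize(s['frame'][180:220,240:290],None,fx=14,fy=14,interpolation=cv2.INTER_CUBIC)
cv2.imwrite('pics/a9.png',b)
E
```

```text
[-0.1414  0.9021 -0.5581] [ 0.5298 -0.0073  0.0654]
```

View pics/a9.png

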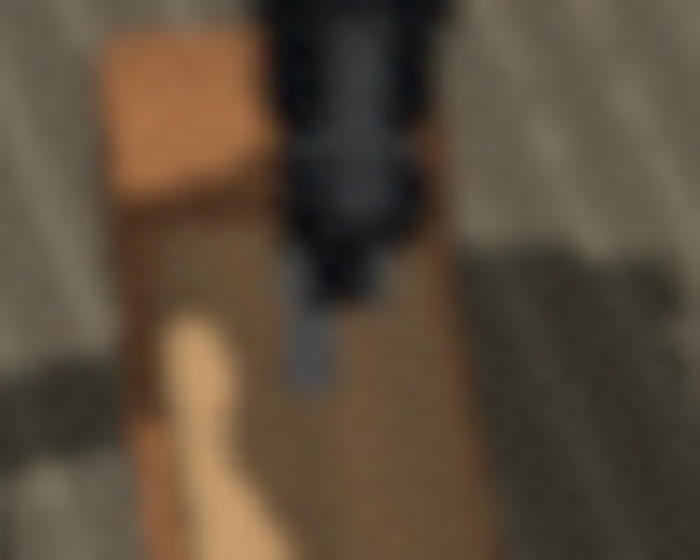

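Request:
carry_out(increments=[[[0.02, 0, 0], [0, 0, 0], 0], [[0.04, 0, 0], [0, 0, 0], 0], [[0.05, 0, 0], [0, 0, 0], 0], [[0.05, 0, 0], [0, 0, 0], 0]])

```text
time: 9.65
position: [0.5297, -0.0073, 0.0633]
ee_rot: [[-0.0, -0.96, 0.279], [-0.0, 0.279, 0.96], [-1.0, 0.0, -0.0]]
force: [-0.7, -0.3, -0.5]
grip_width: 0.0082
```

Request:
carry_out(increments=[[[0.012, 0, 0], [0, 0, 0], 0], [[0.025, 0, 0], [0, 0, 0], 0], [[0.025, 0, 0], [0, 0, 0], 0]])

```text
time: 9.9
position: [0.5297, -0.0073, 0.0623]
ee_rot: [[-0.0, -0.96, 0.279], [-0.0, 0.279, 0.96], [-1.0, 0.0, -0.0]]
force: [-0.0, -0.8, -0.4]
grip_width: 0.0081
```

Request:
carry_out(increments=[[[0.012, 0, 0], [0, 0, 0], 0], [[0.012, 0, 0], [0, 0, 0], 0]])

```text
time: 10.07
position: [0.5297, -0.0073, 0.0619]
ee_rot: [[-0.0, -0.96, 0.279], [0.0, 0.279, 0.96], [-1.0, 0.0, -0.0]]
force: [-0.6, -0.3, -0.1]
grip_width: 0.0083
```

Request:
carry_out(increments=[[[0.012, 0, 0], [0, 0, 0], 0], [[0.012, 0, 0], [0, 0, 0], 0]])

```text
time: 10.23
position: [0.5299, -0.0073, 0.0617]
ee_rot: [[0.0, -0.96, 0.279], [-0.0, 0.279, 0.96], [-1.0, -0.0, 0.0]]
force: [-0.5, -0.1, 1.5]
grip_width: 0.0081
```

Request:
carry_out(increments=[[[0.012, 0, 0], [0, 0, 0], 0], [[0.012, 0, 0], [0, 0, 0], 0]])

```text
time: 10.4
position: [0.53, -0.0073, 0.0616]
ee_rot: [[0.001, -0.96, 0.279], [-0.0, 0.279, 0.96], [-1.0, -0.001, 0.0]]
force: [-2.4, -0.8, 5.5]
grip_width: 0.0086
```

Request:
carry_out(increments=[[[-0.01, 0, 0], [0, 0, 0], 0], [[-0.01, 0, 0], [0, 0, 0], 0.1], [[-0.01, 0, 0], [0, 0, 0], 0.3], [[-0.01, 0, 0], [0, 0, 0], 0.6], [[-0.01, 0, 0], [0, 0, 0], 0.6]])

```text
time: 10.82
position: [0.5297, -0.0073, 0.0612]
ee_rot: [[-0.0, -0.96, 0.279], [0.0, 0.279, 0.96], [-1.0, 0.0, -0.0]]
force: [0.3, -0.3, 0.9]
grip_width: 0.0447
```

```bash
python3 - <<'E'
from h import *
s=cap('side');print(robot.sense()['force'],robot.sense()['position'],robot.sense()['grip_width'])
b=cv2.resize(s['frame'][150:220,230:300],None,fx=8,fy=8,interpolation=cv2.INTER_CUBIC)
cv2.imwrite('pics/a10.png',b)
E
```

```text
[-0.6535 -0.133   0.417 ] [ 0.5297 -0.0073  0.0612] 0.050659177357607894
```

View pics/a10.png

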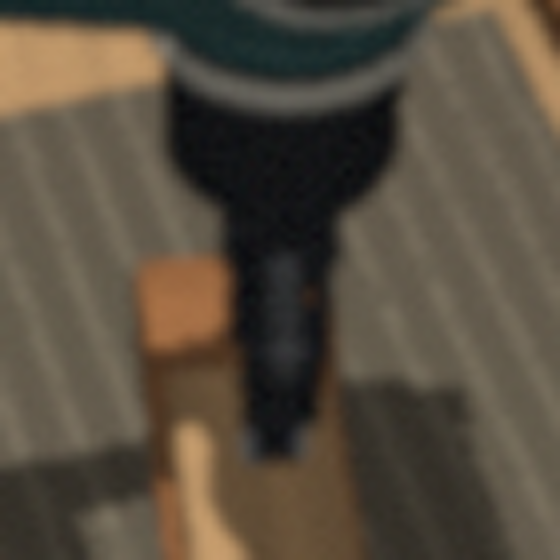

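Released. Retreat straight up slowly, then look.

Request:
carry_out(increments=[[[-0.5, 0, 0], [0, 0, 0], 0.7], [[-1.2, 0, 0], [0, 0, 0], 0.8], [[-2.0, 0, 0], [0, 0, 0], 1], [[-3.0, 0, 0], [0, 0, 0], 1], [[-3.0, 0, 0], [0, 0, 0], 1], [[-3.0, 0, 0], [0, 0, 0], 1]])

```text
time: 11.37
position: [0.5307, -0.0073, 0.1838]
ee_rot: [[0.004, -0.96, 0.279], [-0.0, 0.279, 0.96], [-1.0, -0.004, 0.001]]
force: [0.7, -0.5, -0.9]
grip_width: 0.0854
```

```bash
python3 - <<'E'
from h import *
s=cap('side');print(robot.sense()['position'],to((.5235,-.278,.18)))
b=cv2.resize(s['frame'][150:220,230:300],None,fx=8,fy=8,interpolation=cv2.INTER_CUBIC)
cv2.imwrite('pics/a11.png',b)
z=[.034,.107]
h=np.array([.5264,-.0055,0]);print([proj(s,h+[0,0,k]) for k in z])
E
```

```text
[ 0.5299 -0.0073  0.1818] [ 0.045  -1.734  -6.5437]
[array([[261.5486, 206.2353]]), array([[262.1688, 189.1416]])]
```

View pics/a11.png

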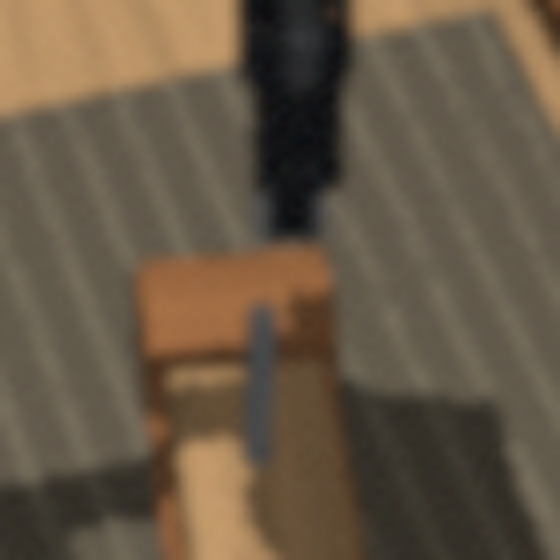

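```bash
python3 - <<'E'
from h import *
s=cap('side');t=cap('top')
g=lambda u,o,k:(u+.5)/k-.5+o
print('side top',atz(s,(g(370,260,10),g(272,260,10)),.05),'foot',atz(s,(g(355,260,10),g(365,260,10)),.006))
print('top top',atz(t,(g(468-250,315,5),g(82,175,5)),.05),'foot',atz(t,(g(205,315,5),g(95,175,5)),.006))
print('small',atz(t,(g(322-250,315,5),g(122,175,5)),.035),atz(t,(g(312-250,315,5),g(128,175,5)),.004))
x=cv2.resize(t['frame'][160:220,300:400],None,fx=8,fy=8,interpolation=cv2.INTER_CUBIC);cv2.imwrite('pics/b1.png',x)
E
```

```text
side top [ 0.524 -0.277  0.05 ] foot [ 0.5234 -0.2789  0.006 ]
top top [ 0.5236 -0.2753  0.05  ] foot [ 0.5224 -0.2786  0.006 ]
small [ 0.5042 -0.2017  0.035 ] [ 0.5046 -0.2017  0.004 ]
```

View pics/b1.png

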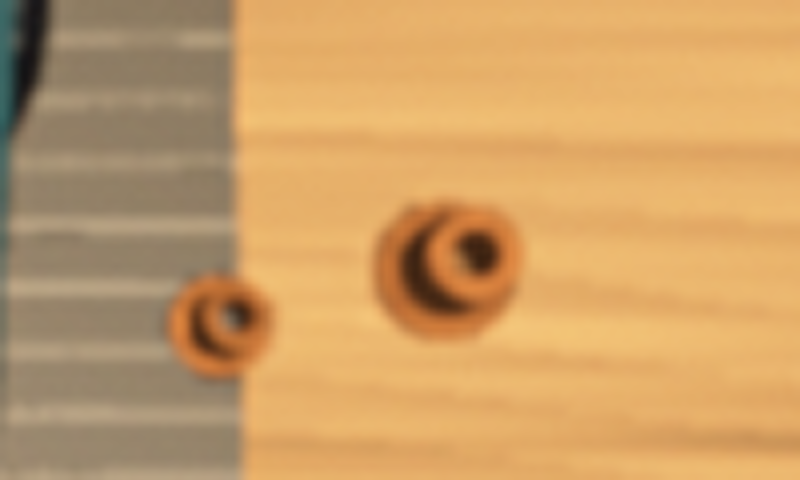

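```bash
python3 - <<'E'
from h import *
print(to((.5235,-.2775,.11)))
E
```

```text
[ 1.7539 -1.7475 -6.5283]
```

Request:
carry_out(increments=[[[0, -1.75, -6.53], [0, 0, 0], 1], [[0, -1.75, -6.53], [0, 0, 0], 1], [[0, -1.75, -6.53], [0, 0, 0], 1], [[0, -1.75, -6.53], [0, 0, 0], 1], [[1.7, -1.75, -6.53], [0, 0, 0], 1], [[1.7, -1.75, -6.53], [0, 0, 0], 1], [[1.7, -1.75, -6.53], [0, 0, 0], 1], [[1.7, -1.75, -6.53], [0, 0, 0], 1], [[1.7, -1.75, -6.53], [0, 0, 0], 1], [[1.7, -1.75, -6.53], [0, 0, 0], 1]])

```text
time: 12.35
position: [0.5238, -0.2773, 0.1127]
ee_rot: [[-0.001, -0.96, 0.28], [0.001, 0.28, 0.96], [-1.0, 0.001, 0.001]]
force: [-0.4, 0.8, 0.2]
grip_width: 0.0855
```

```bash
python3 - <<'E'
from h import *
print(robot.sense()['position'],to((.5235,-.2775,.021)))
s=cap('side')
b=cv2.resize(s['frame'][230:320,250:350],None,fx=6,fy=6,interpolation=cv2.INTER_CUBIC)
cv2.imwrite('pics/b2.png',b)
E
```

```text
[ 0.5238 -0.2773  0.1127] [ 2.2918  0.0029 -0.0084]
```

View pics/b2.png

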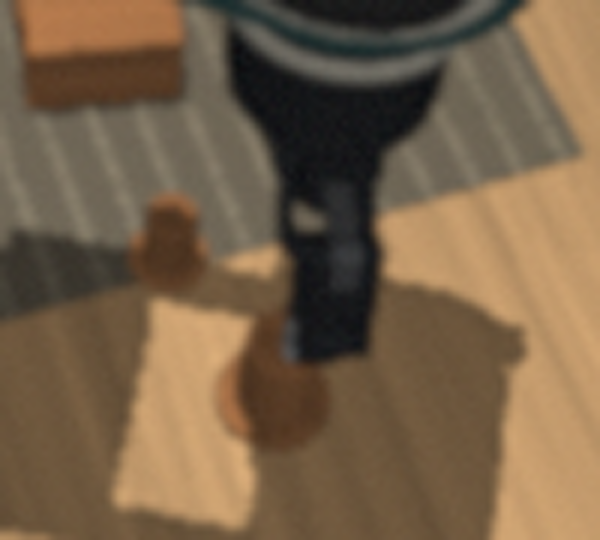

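```bash
python3 - <<'E'
from h import *
s=cap('side');S=robot.sense();p=S['position'];R=S['ee_rot']
for k in (-.057,-.043,0): print([proj(s,p+R[:,2]*k+R[:,1]*j+[0,0,.013])[0] for j in(-.011,0,.011)])
print(proj(s,[.5235,-.2775,.05]))
E
```

```text
[array([307.1187, 293.0131]), array([302.0845, 293.1452]), array([297.0445, 293.2761])]
[array([306.4443, 287.2287]), array([301.4567, 287.3563]), array([296.4634, 287.4829])]
[array([304.4447, 270.1101]), array([299.5954, 270.225 ]), array([294.7407, 270.3391])]
[[296.4157 286.9912]]
```

Request:
carry_out(increments=[[[0.6, 0.08, 0], [0, 0, 0], 1], [[1.4, 0.08, 0], [0, 0, 0], 1], [[2.0, 0.08, 0], [0, 0, 0], 1], [[2.28, 0.08, 0], [0, 0, 0], 1], [[2.28, 0.08, 0], [0, 0, 0], 1]])

```text
time: 12.87
position: [0.5204, -0.2754, 0.0204]
ee_rot: [[-0.002, -0.961, 0.278], [0.001, 0.278, 0.961], [-1.0, 0.003, 0.001]]
force: [-0.6, 0.3, -0.7]
grip_width: 0.0854
```

```bash
python3 - <<'E'
from h import *
print(robot.sense()['position'],robot.sense()['force'])
s=cap('side')
b=cv2.resize(s['frame'][240:330,250:350],None,fx=6,fy=6,interpolation=cv2.INTER_CUBIC)
cv2.imwrite('pics/b3.png',b)
E
```

```text
[ 0.5204 -0.2754  0.0204] [-0.5639  0.2667 -0.7319]
```

View pics/b3.png

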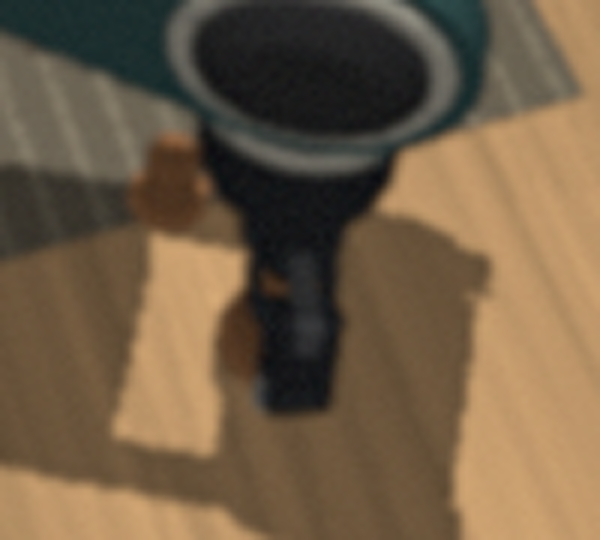

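Request:
carry_out(increments=[[[0, 0.03, 0], [0, 0, 0], 0.6], [[0, 0.03, 0], [0, 0, 0], 0.4], [[0, 0.03, 0], [0, 0, 0], 0.2], [[0, 0.03, 0], [0, 0, 0], 0.2], [[0, 0.03, 0], [0, 0, 0], 0.1], [[0, 0.03, 0], [0, 0, 0], 0.1], [[0, 0.03, 0], [0, 0, 0], 0.1]])

```text
time: 13.5
position: [0.5204, -0.2767, 0.0235]
ee_rot: [[0.001, -0.96, 0.279], [-0.001, 0.279, 0.96], [-1.0, -0.002, -0.0]]
force: [-1.7, 2.4, 9.2]
grip_width: 0.0307
```

Request:
carry_out(increments=[[[-0.3, 0, 0], [0, 0, 0], 0], [[-1.0, 0, 0], [0, 0, 0], 0], [[-2.0, 0, 0], [0, 0, 0], 0], [[-3.0, 0, 0], [0, 0, 0], 0], [[-3.6, 0, 0], [0, 0, 0], 0], [[-3.6, 0, 0], [0, 0, 0], 0], [[-3.6, 0, 0], [0, 0, 0], 0]])

```text
time: 14.08
position: [0.5203, -0.2767, 0.1685]
ee_rot: [[0.003, -0.96, 0.279], [-0.002, 0.279, 0.96], [-1.0, -0.003, -0.001]]
force: [-0.5, 0.2, -0.9]
grip_width: 0.0305
```

```bash
python3 - <<'E'
from h import *
print(robot.sense()['position'],robot.sense()['force'],robot.sense()['grip_width'])
s=cap('side')
b=cv2.resize(s['frame'][220:310,250:350],None,fx=6,fy=6,interpolation=cv2.INTER_CUBIC)
cv2.imwrite('pics/b4.png',b)
print(to((.5297,-.0073,.16)))
E
```

```text
[ 0.5203 -0.2767  0.1685] [-0.5112  0.2359 -0.9289] 0.030506410717356408
[0.163  1.6393 6.5288]
```

View pics/b4.png

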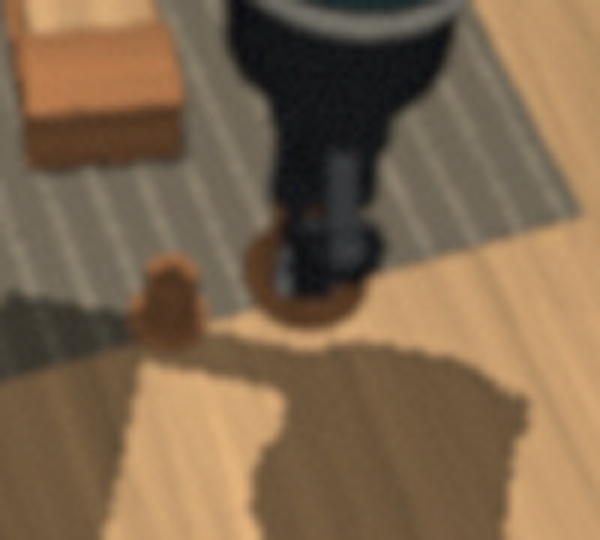

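```bash
python3 - <<'E'
from h import *
s=cap('side');S=robot.sense();p=S['position'];R=S['ee_rot']
for z in (.0235,.0195):
  q=p-[0,0,z]
  print(proj(s,q),proj(s,q+R[:,1]*.005))
  a=np.linspace(0,2*np.pi,90);c=[q+np.array([.024*np.cos(k),.024*np.sin(k),dz]) for k in a for dz in (0,.006)]
  P=proj(s,c);print(P.min(0),P.max(0))
for r in vision.regions_of('side','bobbin')[:2]:
    ys,xs=np.nonzero(r['mask']);print(r['confidence'],xs.min(),xs.max(),ys.min(),ys.max())
f=s['frame'].astype(int)
for r in (262,264,266,268,270): print(r,(f[r,286:316,2]-f[r,286:316,0]))
E
```

```text
[[298.0429 267.1155]] [[295.8081 267.1635]]
[287.2782 256.4669] [309.1028 276.6342]
[[298.2017 266.1844]] [[295.9598 266.2323]]
[287.4022 255.5117] [309.2984 275.7196]
0.73 290 310 256 275
0.59 271 283 262 278
262 [28 29 27 28 32 41 49 48 44 32 12  1 -2 -1 -1 -5 -2 -2 -4 -4 -2 -3 -3 -2
 -2 -7 -4  7 18 21]
264 [27 28 30 31 38 49 52 49 39 25  7  0 -2 -1 -2 -4 -6 -2 -3 -2 -2 -2 -2 -3
 -4  1 14 22 32 42]
266 [26 25 29 31 38 48 52 49 39 20  6 -2  0 -3 -3 -5  0 -2 -3 -5  0 -1 -1  3
 28 52 69 75 80 86]
268 [27 25 27 29 34 42 51 52 44 26 10  2 -1 -2 -3 -2 -5  0  7 16 28 36 40 44
 59 79 89 89 88 89]
270 [25 25 24 26 29 36 43 50 50 48 43 36 32 31 35 40 42 41 41 45 49 49 49 58
 72 84 88 90 88 86]
```

```bash
python3 - <<'E'
from h import *
print(to((.5228,-.0053,.1685)))
E
```

```text
[-0.0815  1.8076  6.526 ]
```

Request:
carry_out(increments=[[[0, 1.8, 6.52], [0, 0, 0], 0], [[0, 1.8, 6.52], [0, 0, 0], 0], [[0, 1.8, 6.52], [0, 0, 0], 0], [[0, 1.8, 6.52], [0, 0, 0], 0], [[0, 1.8, 6.52], [0, 0, 0], 0], [[0, 1.8, 6.52], [0, 0, 0], 0], [[0, 1.8, 6.52], [0, 0, 0], 0], [[0, 1.8, 6.52], [0, 0, 0], 0], [[0, 1.8, 6.52], [0, 0, 0], 0]])

```text
time: 14.98
position: [0.5231, -0.0049, 0.1651]
ee_rot: [[-0.002, -0.961, 0.277], [-0.0, 0.277, 0.961], [-1.0, 0.002, -0.001]]
force: [0.2, -0.1, -0.3]
grip_width: 0.0308
```

```bash
python3 - <<'E'
from h import *
S=robot.sense();p=S['position'];R=S['ee_rot'];print(p,S['force'],S['grip_width'],to((.5228,-.0053,.1685)))
s=cap('side')
b=cv2.resize(s['frame'][145:215,225:295],None,fx=8,fy=8,interpolation=cv2.INTER_CUBIC)
cv2.imwrite('pics/b5.png',b)
q=p-[0,0,.0225]-R[:,1]*.004
a=np.linspace(0,2*np.pi,90);c=[q+np.array([.024*np.cos(k),.024*np.sin(k),dz]) for k in a for dz in (0,.006)]
P=proj(s,c);print(P.min(0),P.max(0),proj(s,q))
for r in vision.regions_of('side','bobbin')[:3]:
    ys,xs=np.nonzero(r['mask']);print(r['confidence'],xs.min(),xs.max(),ys.min(),ys.max())
for r in vision.regions_of('side','spindle')[:3]:
    ys,xs=np.nonzero(r['mask']);print(r['confidence'],xs.min(),xs.max(),ys.min(),ys.max())
E
```

```text
[ 0.5231 -0.0049  0.1651] [ 0.1914 -0.0515 -0.285 ] 0.030767805036046307 [-0.0846  0.004  -0.0113]
[253.549  172.0076] [272.0296 187.194 ] [[262.7446 180.2861]]
0.57 254 271 173 186
0.49 271 283 262 278
0.53 260 263 189 206
```

View pics/b5.png

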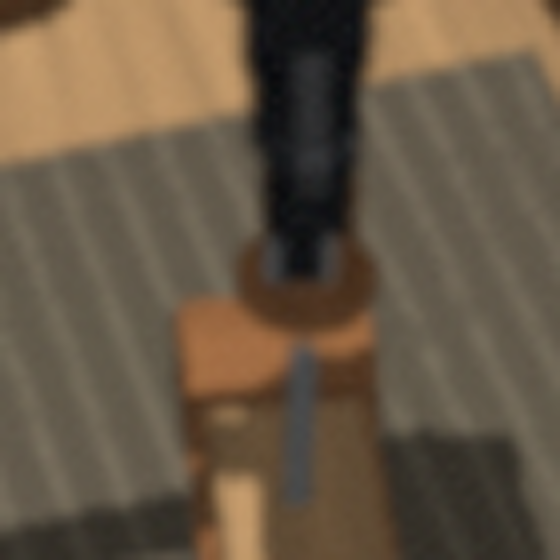

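Request:
carry_out(increments=[[[0.4, 0, -0.01], [0, 0, 0], 0], [[0.7, 0, -0.01], [0, 0, 0], 0], [[0.75, 0, -0.01], [0, 0, 0], 0], [[0.75, 0, -0.01], [0, 0, 0], 0]])

```text
time: 15.47
position: [0.5228, -0.0069, 0.135]
ee_rot: [[-0.002, -0.96, 0.28], [0.0, 0.28, 0.96], [-1.0, 0.002, -0.001]]
force: [0.3, -0.6, -0.8]
grip_width: 0.0309
```

Request:
carry_out(increments=[[[0.04, 0, 0], [0, 0, 0], 0], [[0.08, 0, 0], [0, 0, 0], 0], [[0.08, 0, 0], [0, 0, 0], 0]])

```text
time: 15.72
position: [0.5235, -0.0063, 0.1332]
ee_rot: [[0.0, -0.96, 0.279], [-0.0, 0.279, 0.96], [-1.0, -0.0, 0.0]]
force: [-0.4, -0.0, -0.9]
grip_width: 0.031
```

Request:
carry_out(increments=[[[0.03, 0, 0], [0, 0, 0], 0], [[0.06, 0, 0], [0, 0, 0], 0], [[0.06, 0, 0], [0, 0, 0], 0]])

```text
time: 15.97
position: [0.5234, -0.0062, 0.1305]
ee_rot: [[-0.0, -0.96, 0.279], [0.0, 0.279, 0.96], [-1.0, 0.0, -0.0]]
force: [-0.9, -0.2, -1.2]
grip_width: 0.0307
```

Request:
carry_out(increments=[[[0.03, 0, 0], [0, 0, 0], 0], [[0.06, 0, 0], [0, 0, 0], 0], [[0.06, 0, 0], [0, 0, 0], 0]])

```text
time: 16.22
position: [0.5233, -0.0062, 0.1279]
ee_rot: [[-0.0, -0.96, 0.279], [-0.0, 0.279, 0.96], [-1.0, 0.0, -0.0]]
force: [-0.3, 0.8, -1.4]
grip_width: 0.0309
```

Request:
carry_out(increments=[[[0.03, 0, 0], [0, 0, 0], 0], [[0.06, 0, 0], [0, 0, 0], 0], [[0.06, 0, 0], [0, 0, 0], 0]])

```text
time: 16.47
position: [0.5233, -0.0063, 0.1255]
ee_rot: [[-0.0, -0.96, 0.279], [0.0, 0.279, 0.96], [-1.0, 0.0, -0.0]]
force: [-0.5, 0.8, -1.7]
grip_width: 0.0309
```

Request:
carry_out(increments=[[[0.03, 0, 0.01], [0, 0, 0], 0], [[0.06, 0, 0.015], [0, 0, 0], 0], [[0.06, 0, 0.015], [0, 0, 0], 0]])

```text
time: 16.72
position: [0.5235, -0.0056, 0.1231]
ee_rot: [[-0.0, -0.96, 0.279], [0.0, 0.279, 0.96], [-1.0, 0.0, -0.0]]
force: [0.6, 0.5, -0.1]
grip_width: 0.0307
```

```bash
python3 - <<'E'
from h import *
S=robot.sense();print(S['position'],S['force'],S['ft_torque'])
s=cap('side')
b=cv2.resize(s['frame'][145:215,225:295],None,fx=8,fy=8,interpolation=cv2.INTER_CUBIC)
cv2.imwrite('pics/b6.png',b)
E
```

```text
[ 0.5235 -0.0056  0.1231] [ 0.5955  0.5216 -0.1129] [ 0.0195 -0.0063 -0.0073]
```

View pics/b6.png

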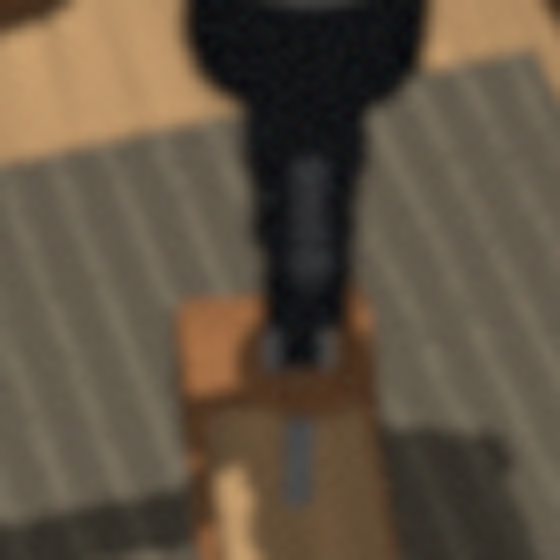

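Spindle is central under the flange (column 300), undisturbed; keep descending with force checks.

Request:
carry_out(increments=[[[0.04, 0, 0], [0, 0, 0], 0], [[0.08, 0, 0], [0, 0, 0], 0], [[0.12, 0, 0], [0, 0, 0], 0], [[0.12, 0, 0], [0, 0, 0], 0]])

```text
time: 17.1
position: [0.5234, -0.0057, 0.1182]
ee_rot: [[-0.0, -0.96, 0.279], [0.0, 0.279, 0.96], [-1.0, 0.0, -0.0]]
force: [0.3, 0.4, -1.3]
grip_width: 0.0309
```

Request:
carry_out(increments=[[[0.06, 0, 0], [0, 0, 0], 0], [[0.12, 0, 0], [0, 0, 0], 0], [[0.18, 0, 0], [0, 0, 0], 0], [[0.24, 0, 0], [0, 0, 0], 0]])

```text
time: 17.43
position: [0.5235, -0.0057, 0.1087]
ee_rot: [[-0.0, -0.96, 0.279], [0.0, 0.279, 0.96], [-1.0, 0.0, -0.0]]
force: [-0.3, -1.3, 0.0]
grip_width: 0.0308
```

Request:
carry_out(increments=[[[0.06, 0, 0], [0, 0, 0], 0], [[0.12, 0, 0], [0, 0, 0], 0], [[0.18, 0, 0], [0, 0, 0], 0], [[0.24, 0, 0], [0, 0, 0], 0], [[0.3, 0, 0], [0, 0, 0], 0]])

```text
time: 17.85
position: [0.5235, -0.0056, 0.0967]
ee_rot: [[-0.0, -0.96, 0.279], [0.0, 0.279, 0.96], [-1.0, 0.0, 0.0]]
force: [0.3, 0.2, 0.3]
grip_width: 0.0307
```

Request:
carry_out(increments=[[[0.06, 0, 0], [0, 0, 0], 0], [[0.12, 0, 0], [0, 0, 0], 0], [[0.18, 0, 0], [0, 0, 0], 0], [[0.24, 0, 0], [0, 0, 0], 0], [[0.3, 0, 0], [0, 0, 0], 0]])

```text
time: 18.27
position: [0.5236, -0.0057, 0.0848]
ee_rot: [[0.0, -0.96, 0.279], [-0.0, 0.279, 0.96], [-1.0, -0.0, -0.0]]
force: [-1.0, -0.2, -0.3]
grip_width: 0.0309
```

Request:
carry_out(increments=[[[0.06, 0, 0], [0, 0, 0], 0], [[0.12, 0, 0], [0, 0, 0], 0], [[0.18, 0, 0], [0, 0, 0], 0], [[0.24, 0, 0], [0, 0, 0], 0], [[0.3, 0, 0], [0, 0, 0], 0]])

```text
time: 18.68
position: [0.5235, -0.0057, 0.0728]
ee_rot: [[-0.0, -0.96, 0.279], [0.0, 0.279, 0.96], [-1.0, 0.0, -0.0]]
force: [1.1, -0.9, -0.5]
grip_width: 0.0308
```

Request:
carry_out(increments=[[[0.06, 0, 0], [0, 0, 0], 0], [[0.12, 0, 0], [0, 0, 0], 0], [[0.18, 0, 0], [0, 0, 0], 0], [[0.22, 0, 0], [0, 0, 0], 0]])

```text
time: 19.02
position: [0.5235, -0.0057, 0.0639]
ee_rot: [[-0.0, -0.96, 0.279], [0.0, 0.279, 0.96], [-1.0, 0.0, -0.0]]
force: [-0.2, 0.1, -0.8]
grip_width: 0.0309
```

Request:
carry_out(increments=[[[0.025, 0, 0], [0, 0, 0], 0], [[0.05, 0, 0], [0, 0, 0], 0], [[0.05, 0, 0], [0, 0, 0], 0]])

```text
time: 19.27
position: [0.5235, -0.0057, 0.062]
ee_rot: [[-0.0, -0.96, 0.279], [0.0, 0.279, 0.96], [-1.0, 0.0, -0.0]]
force: [-0.4, 0.9, -0.3]
grip_width: 0.0307
```

Request:
carry_out(increments=[[[0.025, 0, 0], [0, 0, 0], 0], [[0.025, 0, 0], [0, 0, 0], 0]])

```text
time: 19.43
position: [0.5235, -0.0057, 0.0611]
ee_rot: [[0.0, -0.96, 0.279], [-0.0, 0.279, 0.96], [-1.0, -0.0, -0.0]]
force: [-0.4, 0.5, -1.2]
grip_width: 0.0308
```

Request:
carry_out(increments=[[[0.025, 0, 0], [0, 0, 0], 0], [[0.05, 0, 0], [0, 0, 0], 0], [[0.05, 0, 0], [0, 0, 0], 0]])

```text
time: 19.68
position: [0.5235, -0.0057, 0.059]
ee_rot: [[-0.0, -0.96, 0.279], [-0.0, 0.279, 0.96], [-1.0, 0.0, -0.0]]
force: [-0.1, 1.6, -0.5]
grip_width: 0.0309
```

Request:
carry_out(increments=[[[0.025, 0, 0], [0, 0, 0], 0], [[0.025, 0, 0], [0, 0, 0], 0]])

```text
time: 19.85
position: [0.5235, -0.0057, 0.058]
ee_rot: [[-0.0, -0.96, 0.279], [0.0, 0.279, 0.96], [-1.0, 0.0, -0.0]]
force: [-0.3, 0.0, -1.0]
grip_width: 0.0307
```

Request:
carry_out(increments=[[[0.025, 0, 0], [0, 0, 0], 0], [[0.025, 0, 0], [0, 0, 0], 0]])

```text
time: 20.02
position: [0.5237, -0.0057, 0.0576]
ee_rot: [[0.0, -0.96, 0.279], [0.0, 0.279, 0.96], [-1.0, -0.0, 0.0]]
force: [-1.8, 1.0, 2.6]
grip_width: 0.0306
```

Request:
carry_out(increments=[[[0.008, 0, 0], [0, 0, 0], 0], [[0.008, 0, 0], [0, 0, 0], 0.4], [[0.008, 0, 0], [0, 0, 0], 0.6], [[0.008, 0, 0], [0, 0, 0], 0.8], [[0.008, 0, 0], [0, 0, 0], 0.8]])

```text
time: 20.43
position: [0.5235, -0.0057, 0.0567]
ee_rot: [[-0.0, -0.96, 0.279], [-0.0, 0.279, 0.96], [-1.0, 0.0, -0.0]]
force: [0.4, 0.4, -0.5]
grip_width: 0.0677
```

```bash
python3 - <<'E'
from h import *
S=robot.sense();print(S['position'],S['force'],S['grip_width'])
s=cap('side')
b=cv2.resize(s['frame'][145:215,225:295],None,fx=8,fy=8,interpolation=cv2.INTER_CUBIC)
cv2.imwrite('pics/b7.png',b)
E
```

```text
[ 0.5235 -0.0057  0.0567] [ 0.4293  0.3506 -0.5097] 0.06769347144720492
```

View pics/b7.png

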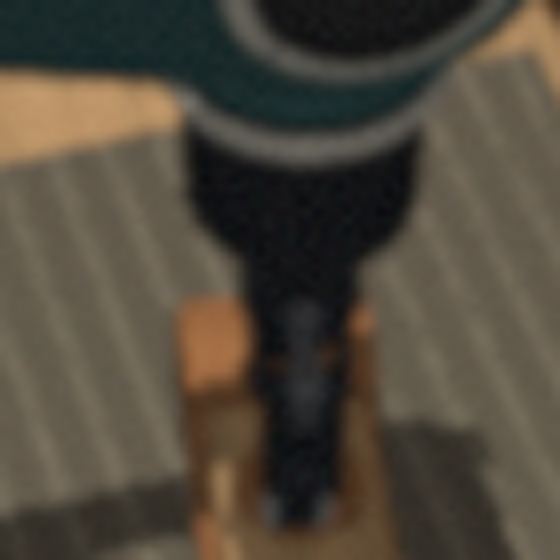

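Released (opening 68 mm); retreat straight up, then back off toward the base-left so both cameras see.

Request:
carry_out(increments=[[[-0.3, 0, 0], [0, 0, 0], 0.9], [[-1.0, 0, 0], [0, 0, 0], 1], [[-1.9, 0, 0], [0, 0, 0], 1], [[-2.8, 0, 0], [0, 0, 0], 1], [[-3.6, 0, 0], [0, 0, 0], 1], [[-3.6, 0, 0], [0, 0, 0], 1], [[-3.6, 0, 0], [0, 0, 0], 1]])

```text
time: 21.07
position: [0.5242, -0.0057, 0.2037]
ee_rot: [[0.004, -0.96, 0.279], [-0.0, 0.279, 0.96], [-1.0, -0.004, 0.001]]
force: [0.3, 0.1, -0.5]
grip_width: 0.0856
```

Request:
carry_out(increments=[[[0, 0, 5], [0, 0, 0], 1], [[0, 0, 5], [0, 0, 0], 1], [[0, 0, 5], [0, 0, 0], 1], [[0, 0, 5], [0, 0, 0], 1], [[0, 0, 5], [0, 0, 0], 1], [[0, 0, 5], [0, 0, 0], 1], [[0, 0, 5], [0, 0, 0], 1], [[0, 0, 5], [0, 0, 0], 1]])

```text
time: 21.73
position: [0.5789, 0.1861, 0.1999]
ee_rot: [[-0.002, -0.96, 0.279], [-0.001, 0.279, 0.96], [-1.0, 0.001, -0.001]]
force: [0.0, -0.0, -0.4]
grip_width: 0.0848
```

```bash
python3 - <<'E'
from h import *
S=robot.sense();print(S['position'],S['force'],S['grip_width'])
s=cap('side','side9.png');t=cap('top','top9.png')
b=cv2.resize(s['frame'][165:240,230:300],None,fx=6,fy=6,interpolation=cv2.INTER_CUBIC)
a=cv2.resize(t['frame'][160:220,220:270],None,fx=7,fy=7,interpolation=cv2.INTER_CUBIC)
cv2.imwrite('pics/b8.png',np.hstack([b[:420],a]))
h=np.array([.5264,-.0055,0]);print([proj(c,[h+[0,0,.034],h+[0,0,.084],h+[0,0,.107]]) for c in (s,t)])
E
```

```text
[0.5789 0.1861 0.1999] [ 0.039  -0.0059 -0.374 ] 0.08477558271144438
[array([[261.5486, 206.2353],
       [261.9671, 194.703 ],
       [262.1688, 189.1416]]), array([[254.4285, 190.562 ],
       [254.7369, 187.9357],
       [254.8875, 186.6527]])]
```

View pics/b8.png

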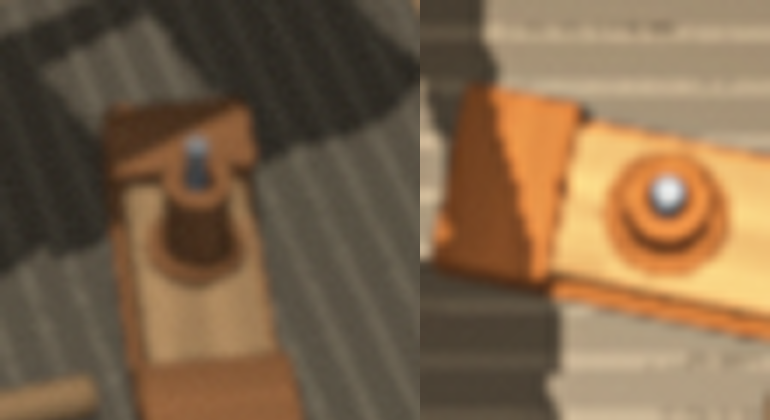

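View pics/top9.png

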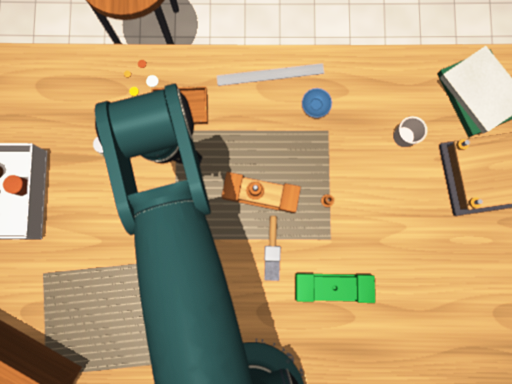

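```bash
python3 -c "
from rig import robot
print(robot.sense()['time']);print(robot.hand_in())"
```

```text
21.8333
the job is handed in; nothing more can be done
None
```

The spindle is seated in the slat's hole, the bobbin is over it on the slat, and I handed the job in at 21.8 s of the 64 s.

- **Spindle:** The hole showed faintly in both pictures, so I lined the tip up on it and went down in 1 mm steps. It went in at the first try, with no sideways search needed. It touched the floor of the hole at the expected height, with a highest force reading of about 5.5 N between steps. It stood upright when let go.
- **Bobbin:** I took the larger one and lowered it over the spindle with no contact force until it met the slat at about 2.6 N. Then I released it and backed the arm away.
- **Last checks:** Both cameras show the bobbin flat, the spindle upright and centred in its bore, and the gripper well clear. The force reads about zero. No bystander I could see had moved. The arm hid the rack, the fat rod and the stamp in the last top picture and partly hid the jar and the tray, so I did not check those again. I had kept clear of them, and the fat rod stood upright in the pictures after the lift.
- **Disagreements:** The cameras and the arm's own position disagreed by 2–4 mm sideways. I corrected for this by lining things up in the side camera. The gripper also read about 8.3 mm on the 10 mm pin, but it held without slipping.

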